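# Feel the latch gap with a taper feeler

## Robot

A 6-joint arm with a two-finger parallel gripper is mounted at the origin on the work surface. World frame = base frame: x ahead of the robot, y to its left, z up, the work surface at z = 0. Lengths are in m, angles in degrees, forces in N, time in s.
With the tool pointing down it reaches from about 0.4 to 0.825 m from the base axis. Payload 7 kg.
Tool frame: the origin (TCP) lies at the very end of the fingers, on their centre line; the grasp point (between the pads) lies 19 mm behind it; x points along the fingers, y is the direction in which the jaws open and shut, and the axes are right-handed (so a half turn about x gives the same grasp; the last joint's range is limited). The gripper opens to 88 mm and grips with 3 to 60 N. Pads are 19 mm wide; open, the fingers measure 130 mm over their backs; the gripper's body (78 mm by 193 mm) begins 47 mm behind the grasp point.
Start: joints at [85.376, 20.546, 0.682, 0, -70.136, -16.507], TCP at [0.243, 0.63, 0.227] pointing down, gripper open.
Joint ranges: [-176.03, 176.03], [-82.01, 121.73], [-58.28, 71.71], [-173.87, 95.51], [-174.79, -0.11], [-173.66, 173.66]. Speed limits (degrees/s): [136.94, 136.94, 172.46, 180, 180, 180].

## Interface

Orientations are given as [roll, pitch, yaw] about the fixed x, y, z axes, in that order (R = Rz(yaw) Ry(pitch) Rx(roll)).
In Python, from plant import * gives the robot as it stands. The module is installed in compiled form; this text tells all that it offers.
- The arm moves only by the shell command python3 -m creep 'ROWS' [FORCE]. ROWS is a JSON object of lists of equal length, an entry for each row: "jaw": the closure, from -1 (fully open) to 1 (shut); "translation": the shift along the tool's x, y, z in m, a list of three; "roll": the turn about the tool's x in rad. A call has exactly 10 rows; each row shifts and turns the commanded pose from where the row before left it, along the tool's axes as they then stand; what a row does not reach is not made up. A row lasts 1/10 s, in which the tool goes at most 50 mm and 8.59 degrees, less where a joint would pass 70% of its speed; a pose out of reach is approached as far as the arm can. A call with a gripper value outside its range is refused whole. The fingers move at their own pace and stop on an object; FORCE is the grip in N (left out, the last holds). Time passes only in rows, so rows that do not move let the fingers close, or fill a call up. It gives the time, the measured TCP pose, the force and the opening at its end, in the units of the state.
- get_state(): the state, without advancing time (a new reading comes with each control period).
- capture(name): name is "side" or "top" or "wrist"; returns a dict with "image" (400x640x3 uint8, red, green, blue), "fovy" (degrees; the focal length in pixels is half the picture's height over the tangent of half this angle, whatever the lens; pixels are square), "cx", "cy" (the principal point, pixels), "pose" (4x4, takes a point from camera to world coordinates); the wrist camera has in their place "tool_from_camera" (4x4, takes a point from camera to tool coordinates, whose origin is the TCP and whose axes are the tool frame's). Camera axes: x right, y up, looking along -z (the intrinsics and any distortion apply to the point x, -y, -z); pixel columns grow to the right and rows downward; lengths in m; the calibration is good to about 2 mm. The wrist camera is an equidistant fisheye: a pixel r from the principal point sees the ray r / f radians off the axis. A picture is of the moment at which its call begins: read the wrist's pose just before it. There is no depth.
- close_job(): hands the job in, once; it reports no verdict.
The state is a dict: "time_s": time; "joints": joint angles; "qd": joint speeds; "joint_torque": joint torques, N m; "tcp_pos": TCP position; "eef_rot": TCP orientation; "contact_force": force on the tool from outside, world axes, zero at the start; "moment": the same for the moment, N m; "gripper_width": finger opening in m.
Only numpy, scipy, OpenCV 4.12 (cv2) and the standard library are available. Lean on these libraries where they do the work, as an engineer would, in place of code of your own. Each camera call takes 0.05 s, during which the arm holds its last target.

## Task

Pick up the dark steel taper feeler by its upright grip block, lay its blade flat on the tester's anvil plate and slide it straight in under the black latch flap until it drags snugly between flap and anvil. Stop there without forcing the flap noticeably up, and finish while still gripping the feeler, holding it nipped at that depth; do not put it down or let go. Leave the hook, the pin gauge and the bushings where they are.

Things in the scene. Friction and masses are not known exactly. Their poses are not given: they have to be found in the camera images.
- gauge_grip (a point): Centre (half-way up) of the feeler's upright aluminium grip block: 24 mm long (x), 18 mm wide (y, the width to grip across), 44 mm tall; this point is 22 mm above the block's underside. The feeler (140 g) lies on the cart with its flat underside down. Its x axis points along the blade to the thin tip, z up.
- gauge_tip (a point): Middle of the thin tip edge of the feeler's blade, on its flat underside: 112 mm along x from the grip centre and 22 mm below it. The blade is dark steel, 22 mm wide and 100 mm long from the block's front face; its underside is flat and level with the block's underside, its top tapers from 2.2 mm thick at the tip to 8.2 mm at the block (0.06 mm per mm).
- gauge: The whole feeler; origin on its underside, 22 mm below the grip centre; same axes.
- tester: Fixed latch tester of cast grey metal with a column and a long steel handle that leans away to the back (the handle is not used). Origin on the cart top directly below the flap's lip; x points level, straight into the gap (away from the robot, turned up to 0.35 rad), z up. The base plate starts 10 mm beyond the origin, the column 111 mm beyond.
- anvil (a point): Point on the flat steel anvil plate's upper face, directly below the flap's lip, 45 mm above the cart; tester axes. The anvil plate is 60 mm wide, 10 mm thick, and sticks out 35 mm in front of this point (towards -x) as an open ledge and runs 75 mm behind it.
- lip (a point): Middle of the lowest line of the rounded front lip (5 mm radius) of the black nylon latch flap, 40 mm wide. The flap reaches 55 mm back from there to its hinge. At rest the lip stands 3.6 to 5.0 mm above the anvil (differs each time), so the taper first touches it with the tip 23 to 47 mm past the lip.
- flap (a joint): Hinge of the latch flap, rad: 0 at rest on its stop, grows as the lip is lifted (0.01 = 0.55 mm at the lip). A spring presses it down: about 3.6 N at the lip to start lifting, about 0.4 N more per 0.1 mm; the blade then drags on both plates, and the push needed along x rises within a few mm by about 4 to 7 N over plain sliding on the anvil.
- eye_hook: Bystander: rusted forged eye hook, about 135 mm long, 16 mm thick, lying flat; origin near its middle, on its underside.
- pin_gauge: Bystander: green anodized aluminium pin gauge, 110 mm long, 14 mm thick, lying; origin on the underside at the shoulder between its square handle (60 mm, to -x) and its pin (50 mm, to +x).
- bushing_a: Bystander: bronze bushing standing on end, 38 mm outside diameter, 30 mm tall; origin at the centre of its underside.
- bushing_b: Bystander: second bronze bushing, same size and origin.
Mind the look-alikes: they are no part of the job. What is meant by the gauge is not green or purple, and is the larger of those in its own colour.

How it is judged:
By the outcome, as a careful person would: the job done as asked, in the order asked, and still so for the second after the job is handed in, while the arm keeps its last pose, push and grip.
It also fails if it takes over 64 s, if anything falls off the work surface, if the arm or the gripper's body presses on something with over 40 N, if the wrist force passes 120 N, or if a joint passes its speed limit or range.

## Working session

There is one attempt and no reset: what is moved stays moved. The work goes in short steps, Python scripts to look and compute and a shell command to move; the robot and the scene stay as the last step left them, time stands still between calls to the robot, and variables do not carry over. Pictures are saved under pics/ and viewed, and the job is handed in when it is done.

```bash
mkdir -p pics; cat > h.py <<'E'
from plant import *
import numpy as np, cv2
from scipy.spatial.transform import Rotation as R
def snap(n,fn):
    s=get_state(); c=capture(n); cv2.imwrite(f'pics/{fn}.png',c['image'][:,:,::-1]); np.savez(f'pics/{fn}.npz',s=np.array([s],dtype=object),c=np.array([c],dtype=object)); return s,c
def load(fn):
    d=np.load(f'pics/{fn}.npz',allow_pickle=True); return d['s'][0],d['c'][0]
def tool(s):
    T=np.eye(4);T[:3,:3]=R.from_euler('xyz',s['eef_rot'],degrees=True).as_matrix();T[:3,3]=s['tcp_pos'];return T
def ray(s,c,u,v):
    f=200/np.tan(np.radians(c['fovy'])/2); x=(u-c['cx']);y=(v-c['cy'])
    if 'pose' in c: d=np.array([x/f,-y/f,-1]);T=c['pose']
    else:
        r=np.hypot(x,y);t=r/f;k=np.sin(t)/r if r>0 else 0;d=np.array([x*k,-y*k,-np.cos(t)]);T=tool(s)@c['tool_from_camera']
    T=np.array(T); d=T[:3,:3]@d; return T[:3,3],d/np.linalg.norm(d)
def onz(s,c,u,v,z):
    o,d=ray(s,c,u,v); return o+d*(z-o[2])/d[2]
def two(a,b):
    (o1,d1),(o2,d2)=a,b; A=np.stack([d1,-d2],1); t=np.linalg.lstsq(A,o2-o1,rcond=None)[0]
    p,q=o1+t[0]*d1,o2+t[1]*d2; return (p+q)/2,np.linalg.norm(p-q)
E
python3 - <<'E'
from h import *
for n in ['side','top','wrist']:
    s,c=snap(n,n+'0'); print(n,{k:(np.round(v,3).tolist() if k!='image' else v.shape) for k,v in c.items()})
print(s)
E
```

```text
side {'image': (400, 640, 3), 'fovy': 50.518, 'cx': 321.42, 'cy': 199.115, 'pose': [[0.776, 0.416, -0.474, -0.089], [-0.63, 0.485, -0.606, -0.75], [-0.022, 0.769, 0.639, 0.895], [0.0, 0.0, 0.0, 1.0]]}
top {'image': (400, 640, 3), 'fovy': 43.381, 'cx': 320.27, 'cy': 198.247, 'pose': [[0.023, 0.997, -0.072, 0.455], [-1.0, 0.022, -0.02, -0.011], [-0.018, 0.072, 0.997, 1.291], [0.0, 0.0, 0.0, 1.0]]}
wrist {'image': (400, 640, 3), 'fovy': 65.706, 'cx': 316.206, 'cy': 196.921, 'tool_from_camera': [[0.001, 0.255, -0.967, -0.158], [1.0, -0.001, 0.001, -0.0], [-0.001, -0.967, -0.255, -0.068], [0.0, 0.0, 0.0, 1.0]]}
{'time_s': 0.1, 'joints': array([ 8.53749187e+01,  2.05865743e+01,  6.38770553e-01, -1.80629154e-02,
       -7.01372931e+01, -1.65085779e+01]), 'qd': array([-0.02791322, -0.16886947,  0.15382791,  0.17229023, -0.04082215,
       -0.04904525]), 'joint_torque': array([-9.48282577e-04, -5.84162843e+01,  2.93753046e+01,  7.01555818e+00,
        1.01551219e-02, -5.43143301e-05]), 'tcp_pos': array([0.24321372, 0.62917685, 0.22572199]), 'eef_rot': array([  95.22475875,   89.9132249 , -105.91505024]), 'contact_force': array([-0.57557635,  0.1148772 ,  0.49090286]), 'moment': array([ 0.01385527, -0.03662169, -0.02086595]), 'gripper_width': 0.08737546308100258}
```

View pics/top0.png

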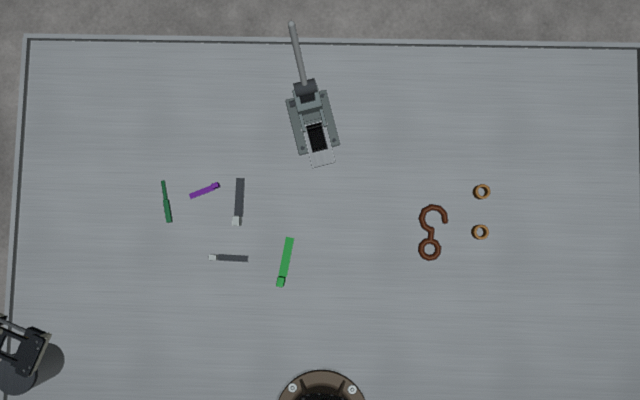

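View pics/side0.png

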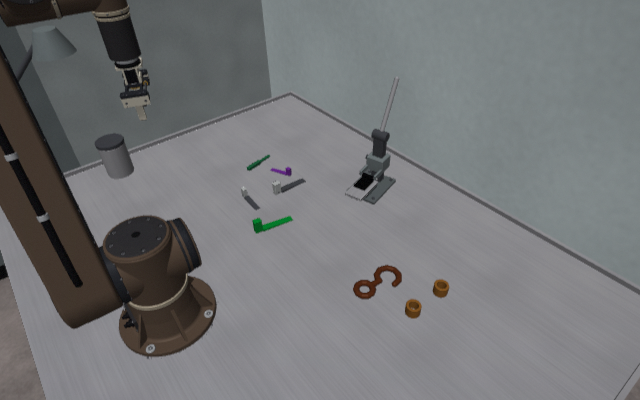

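View pics/wrist0.png

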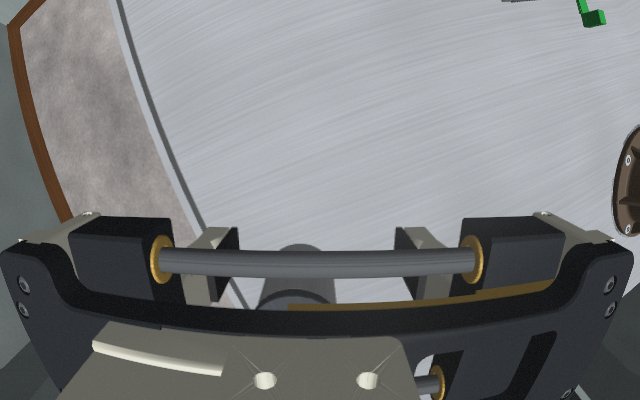

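Candidates in the top view are the dark steel with a grip at (236,221), a small dark one at (212,257), a bright green one at (281,281) and a purple one at (216,185). The dark green item at (166,200) is the pin gauge. The larger dark one at (239,200) fits the description, so I'll check it in an enlarged crop.

```bash
python3 - <<'E'
from h import *
a=cv2.imread('pics/top0.png'); 
A=cv2.resize(a[165:275,190:300],None,fx=5,fy=5,interpolation=cv2.INTER_CUBIC)
cv2.imwrite('pics/crop_g.png',A)
A=cv2.resize(a[70:175,275:350],None,fx=5,fy=5,interpolation=cv2.INTER_CUBIC)
B=cv2.resize(cv2.imread('pics/side0.png')[120:215,235:405],None,fx=4,fy=4,interpolation=cv2.INTER_CUBIC)
cv2.imwrite('pics/crop_t.png',A);cv2.imwrite('pics/crop_s.png',B)
E
```

```text
(no output)
```

View pics/crop_g.png

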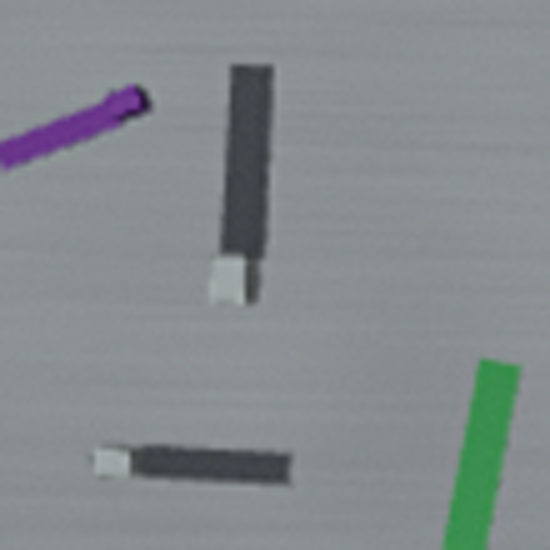

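View pics/crop_t.png

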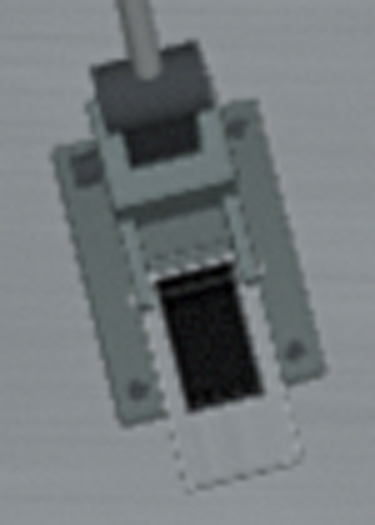

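View pics/crop_s.png

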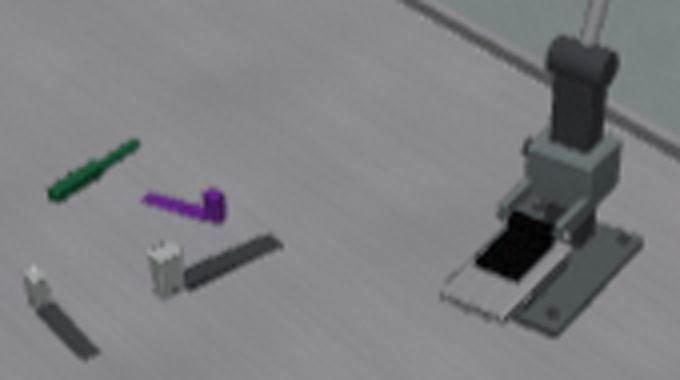

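The larger dark one at (239,200) is confirmed: aluminium block about 18x24 mm, long dark blade. Next I'll measure it and the tester.

```bash
python3 - <<'E'
from h import *
s,c=load('top0')
def P(x,y,z,ox,oy): return onz(s,c,ox+(x+.5)/5-.5,oy+(y+.5)/5-.5,z)
g=lambda x,y,z:P(x,y,z,190,165)
t=lambda x,y,z:P(x,y,z,275,70)
tl,tr,bl,br=g(232,65,.0022),g(274,66,.0022),g(221,253,.008),g(265,258,.008)
tip=(tl+tr)/2; b=(bl+br)/2
print('tip',tip,'base',b,'w',np.linalg.norm(tl-tr),np.linalg.norm(bl-br),'len',np.linalg.norm(tip-b)); d=tip-b;print('yaw',np.degrees(np.arctan2(d[1],d[0])))
k=[g(*p,.044) for p in[(215,255),(247,255),(243,304),(208,303)]]; print('block c',sum(k)/4,[np.linalg.norm(k[i]-k[i-1]).round(4) for i in range(4)], 'tip dist',np.linalg.norm((tip-sum(k)/4)[:2]))
fl,fr=t(190,490,.045),t(302,460,.045); print('anvil front',(fl+fr)/2,np.linalg.norm(fl-fr)); e=fl-fr; print('yaw from front',np.degrees(np.arctan2(e[1],e[0]))-90)
a,bb=t(187,410,.053),t(265,392,.053); print('flap front',(a+bb)/2,np.linalg.norm(a-bb))
a2,b2=t(160,283,.055),t(233,262,.055); print('flap back',(a2+b2)/2)
d=(a2+b2)/2-(a+bb)/2;print('yaw',np.degrees(np.arctan2(d[1],d[0])))
# base plate
q=[t(*p,.01) for p in[(122,425),(327,372),(258,100),(53,147)]]
for m,n in((0,3),(1,2)):
  d=q[n]-q[m];print('base yaw',np.degrees(np.arctan2(d[1],d[0])))
d=q[0]-q[1];print('base yaw x',np.degrees(np.arctan2(d[1],d[0]))-90, np.round(q,4).tolist())
# side for block
s2,c2=load('side0')
S=lambda x,y:ray(s2,c2,235+(x+.5)/4-.5,120+(y+.5)/4-.5)
rt=lambda x,y,ox,oy:ray(s,c,ox+(x+.5)/5-.5,oy+(y+.5)/5-.5)
print('block top',two(rt(228,279,190,165),S(165,246)))
print('tip',two(rt(253,65,190,165),S(276,239)))
print('anvil fl',two(rt(190,490,275,70),S(443,293)))
print('flap fl',two(rt(187,410,275,70),S(476,262)),'fr',two(rt(265,392,275,70),S(515,280)))
E
```

```text
tip [0.59632122 0.22255819 0.0022    ] base [0.49780446 0.22325102 0.008     ] w 0.021799389001818846 0.022776101304052623 len 0.09868977997230971
yaw -0.40293068404763144
block c [0.48464347 0.22360898 0.044     ] [np.float64(0.0241), np.float64(0.016), np.float64(0.0244), np.float64(0.0175)] tip dist 0.111682695937223
anvil front [0.62892178 0.00659505 0.045     ] 0.057899960955152284
yaw from front 16.289875717754
flap front [0.66466454 0.01726422 0.053     ] 0.03980567185083044
flap back [0.72867856 0.03342239 0.055     ]
yaw 14.166459738637071
base yaw 15.315226459571734
base yaw 15.249228831522975
base yaw x 15.787245961279012 [[0.6584, 0.0715, 0.01], [0.688, -0.0334, 0.01], [0.8299, 0.0053, 0.01], [0.8032, 0.1111, 0.01]]
block top (array([0.48384449, 0.22356117, 0.04796742]), np.float64(0.001988475257067779))
tip (array([ 5.96072542e-01,  2.23522592e-01, -4.66170927e-05]), np.float64(0.0018671942638842243))
anvil fl (array([0.62144774, 0.03436647, 0.04152884]), np.float64(0.0004671996662337855))
flap fl (array([0.6596492 , 0.03676837, 0.05222817]), np.float64(0.000598029748622551)) fr (array([ 0.66859996, -0.00110829,  0.05202117]), np.float64(0.0028920915348632555))
```

```bash
cat >> h.py <<'E'
def plan(pos,yawx):
    """shift in tool axes & roll needed for tool z (sign kept) aligned with +-direction yaw (world deg)"""
    s=get_state();T=tool(s);d=T[:3,:3].T@(np.array(pos)-T[:3,3])
    z=T[:3,2];cur=np.degrees(np.arctan2(z[1],z[0]))
    dy=[(yawx+o-cur+180)%360-180 for o in(0,180)]
    print('tcp',np.round(T[:3,3],4),'toolz yaw',cur.round(2),'xdown',T[:3,0].round(4),'shift(tool)',d.round(4),'roll rad options',np.round(-np.radians(dy),4),'F',np.round(s['contact_force'],2),'M',np.round(s['moment'],2),'w',round(s['gripper_width'],4),'t',s['time_s'],'j',np.round(s['joints'],1))
E
python3 -c "
from h import *
print(tool(get_state()).round(3))
plan([.4846,.2236,.15],-.4)"
```

```text
[[-0.    -0.361 -0.933  0.243]
 [-0.001 -0.933  0.361  0.629]
 [-1.     0.001 -0.     0.226]
 [ 0.     0.     0.     1.   ]]
tcp [0.2432 0.6293 0.2258] toolz yaw 158.86 xdown [-3.0e-04 -1.2e-03 -1.0e+00] shift(tool) [ 0.0762  0.2912 -0.3714] roll rad options [ 2.7797 -0.3619] F [-0.21 -0.37  0.69] M [ 0.02 -0.    0.06] w 0.0875 t 0.15 j [ 85.4  20.6   0.6  -0.  -70.1 -16.5]
```

```bash
python3 -m creep '{"jaw":[-1,-1,-1,-1,-1,-1,-1,-1,-1,-1],"translation":[[0,0,0],[0,0,0],[0,0,0],[0,0.04,-0.024],[0,0.04,-0.024],[0,0.04,-0.024],[0,0.04,-0.024],[0,0.04,-0.024],[0,0.04,-0.024],[0,0.04,-0.024]],"roll":[-0.12,-0.12,-0.12,0,0,0,0,0,0,0]}' 50; python3 -c "
from h import *
plan([.4846,.2236,.15],-.4)"
```

```text
time_s: 1.15
tcp_pos: [0.4093, 0.3463, 0.2266]
eef_rot: [-86.8, 90.0, 92.7]
contact_force: [0.7, -0.9, -0.7]
gripper_width: 0.0877
tcp [0.4093 0.3463 0.2266] toolz yaw 179.52 xdown [-0.e+00  1.e-04 -1.e+00] shift(tool) [ 0.0766  0.1221 -0.0763] roll rad options [ 3.1401e+00 -1.5000e-03] F [ 0.69 -0.93 -0.66] M [ 0.01 -0.16  0.03] w 0.0877 t 1.15 j [ 61.2   7.5 -16.8  -0.  -65.7  28.3]
```

```bash
python3 -m creep '{"jaw":[-1,-1,-1,-1,-1,-1,-1,-1,-1,-1],"translation":[[0,0.03,-0.02],[0,0.03,-0.02],[0,0.03,-0.02],[0.02,0.03,-0.016],[0.03,0.002,0],[0.026,0,0],[0,0,0],[0,0,0],[0,0,0],[0,0,0]],"roll":[0,0,0,0,0,0,0,0,0,0]}'; python3 -c "
from h import *
plan([.4846,.2236,.15],-.4)
snap('wrist','w1')"
```

```text
time_s: 2.15
tcp_pos: [0.4844, 0.2263, 0.152]
eef_rot: [-139.7, 89.9, 39.9]
contact_force: [0.5, -1.1, -0.0]
gripper_width: 0.0878
tcp [0.4844 0.2263 0.152 ] toolz yaw 179.54 xdown [ 0.0018  0.0015 -1.    ] shift(tool) [ 0.002   0.0027 -0.0002] roll rad options [ 3.1405e+00 -1.1000e-03] F [ 0.52 -1.14 -0.04] M [-0.07  0.02 -0.05] w 0.0878 t 2.15 j [ 46.1  10.9 -23.1   0.  -55.8  43.4]
```

View pics/w1.png

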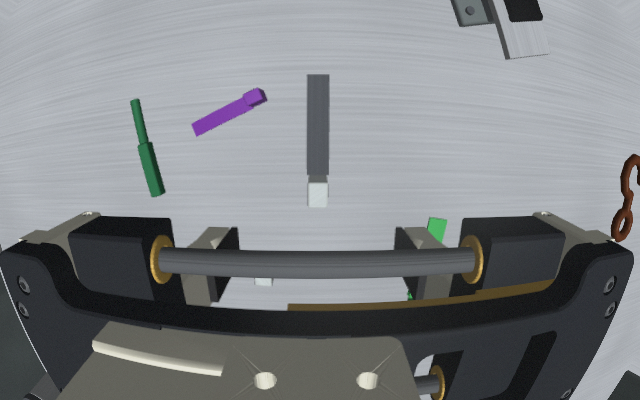

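The wrist view shows the gauge: blade from (318,75) to (318,178), block top at (318,195), and the tester at upper right. Measuring from it.

```bash
python3 - <<'E'
from h import *
s,c=load('w1')
im=cv2.resize(c['image'][60:220,270:370],None,fx=3.7,fy=3.7,interpolation=cv2.INTER_CUBIC)[:,:,::-1]
im2=cv2.resize(c['image'][0:70,440:560],None,fx=3,fy=3,interpolation=cv2.INTER_CUBIC)[:,:,::-1]
cv2.imwrite('pics/w1c.png',im)
cv2.imwrite('pics/w1t.png',im2)
b=onz(s,c,318,195,.044);t=onz(s,c,318,75,.002);m=onz(s,c,318,177,.008)
print(b,m,t)
w=[onz(s,c,u,v,z) for u,v,z in((307,75,.002),(329,75,.002),(307,173,.008),(329,173,.008),(308,194,.044),(328,194,.044))];print(np.round(w,4))
E
```

```text
[0.48463519 0.22507348 0.044     ] [0.49388678 0.22490467 0.008     ] [0.59515808 0.22422045 0.002     ]
[[0.5953 0.235  0.002 ]
 [0.5951 0.2135 0.002 ]
 [0.498  0.2358 0.008 ]
 [0.4979 0.214  0.008 ]
 [0.4856 0.2339 0.044 ]
 [0.4855 0.2162 0.044 ]]
```

View pics/w1c.png

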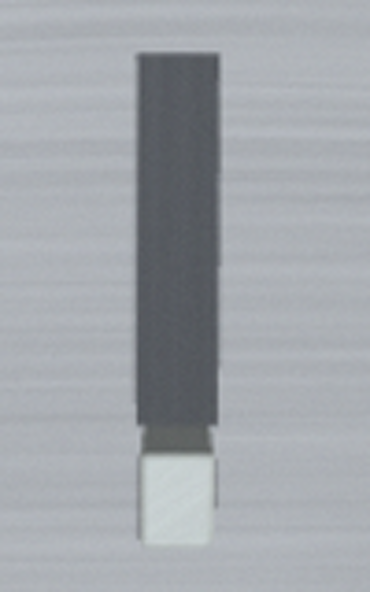

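```bash
python3 -m creep '{"jaw":[-1,-1,-1,-1,-1,-1,-1,-1,-1,-1],"translation":[[0.02,0.002,0],[0.02,0,0],[0.02,0,0],[0.02,0,0],[0.02,0,0],[0.02,0,0],[0.015,0,0],[0.008,0,0],[0,0,0],[0,0,0]],"roll":[0,0,0,0,0,0,0,0,0,0]}'; python3 -c "
from h import *
plan([.4846,.2245,.007],-.4)
snap('wrist','w2')"
```

```text
time_s: 3.2
tcp_pos: [0.4842, 0.2239, 0.0083]
eef_rot: [-144.9, 89.9, 34.6]
contact_force: [0.3, -0.6, 0.4]
gripper_width: 0.0875
tcp [0.4842 0.2239 0.0083] toolz yaw 179.52 xdown [ 8.e-04  5.e-04 -1.e+00] shift(tool) [ 0.0013 -0.0006 -0.0004] roll rad options [ 3.1402e+00 -1.4000e-03] F [ 0.27 -0.55  0.38] M [-0.06 -0.04  0.01] w 0.0875 t 3.2 j [ 45.9  21.5 -31.8   0.  -36.6  43.6]
```

View pics/w2.png

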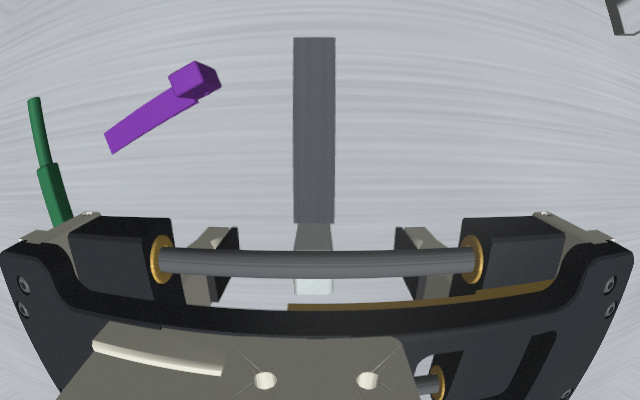

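The block at (314,285) sits between the fingers, with the blade straight ahead. Closing.

```bash
python3 -m creep '{"jaw":[1,1,1,1,1,1,1,1,1,1],"translation":[[0.001,0,0],[0,0,0],[0,0,0],[0,0,0],[0,0,0],[0,0,0],[0,0,0],[0,0,0],[0,0,0],[0,0,0]],"roll":[0,0,0,0,0,0,0,0,0,0]}' 50; python3 -c "
from h import *
plan([.4846,.2245,.007],-.4)"
```

```text
time_s: 4.25
tcp_pos: [0.4838, 0.2235, 0.0065]
eef_rot: [-114.3, 90.0, 65.2]
contact_force: [0.0, -0.2, -0.2]
gripper_width: 0.0178
tcp [0.4838 0.2235 0.0065] toolz yaw 179.5 xdown [ 0.e+00  1.e-04 -1.e+00] shift(tool) [-0.0005 -0.001  -0.0008] roll rad options [ 3.1398e+00 -1.8000e-03] F [ 0.03 -0.21 -0.22] M [0.05 0.05 0.01] w 0.0178 t 4.25 j [ 45.9  21.7 -31.9  -0.  -36.4  43.6]
```

```bash
python3 -m creep '{"jaw":[1,1,1,1,1,1,1,1,1,1],"translation":[[-0.01,0,0],[-0.02,0,0],[-0.03,0,0],[-0.03,0,0],[0,0,0],[0,0,0],[0,0,0],[0,0.03,0.005],[0,0.03,0.005],[0,0.03,0.005]],"roll":[0,0,0,0,-0.09,-0.09,-0.094,0,0,0]}'
python3 -m creep '{"jaw":[1,1,1,1,1,1,1,1,1,1],"translation":[[0,0.03,0.005],[0,0.03,0.005],[0,0.03,0.005],[0,0.03,0.005],[0,0.02,0.004],[0,0.017,0],[0,0,0],[0,0,0],[0,0,0],[0,0,0]],"roll":[0,0,0,0,0,0,0,0,0,0]}'; python3 -c "
from h import *
plan([.5113,-.0249,.0965],15.3)
snap('wrist','w3');snap('side','s3');snap('top','t3')"
```

```text
time_s: 5.25
tcp_pos: [0.4926, 0.1317, 0.0971]
eef_rot: [-44.6, 90.0, 150.6]
contact_force: [-0.0, -0.5, -1.4]
gripper_width: 0.0179
time_s: 6.25
tcp_pos: [0.5108, -0.0245, 0.0967]
eef_rot: [-147.3, 90.0, 47.9]
contact_force: [0.2, -0.2, -2.0]
gripper_width: 0.0181
tcp [ 0.5108 -0.0245  0.0967] toolz yaw -164.75 xdown [ 1.e-04  1.e-04 -1.e+00] shift(tool) [ 0.0002  0.0005 -0.0004] roll rad options [ 3.1407e+00 -9.0000e-04] F [ 0.18 -0.24 -2.02] M [-0.07  0.01 -0.01] w 0.0181 t 6.25 j [ 19.3  12.5 -29.7  -0.  -47.8  86. ]
```

View pics/w3.png

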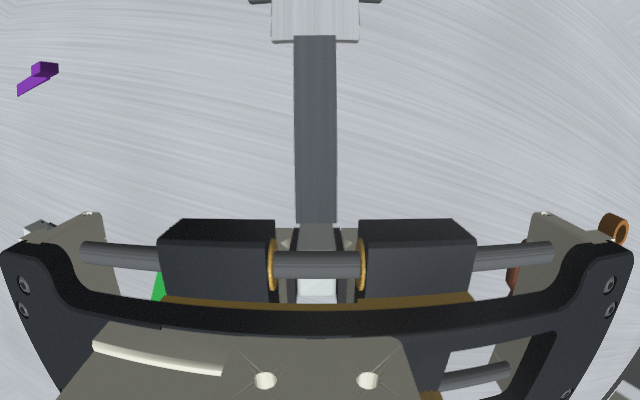

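View pics/s3.png

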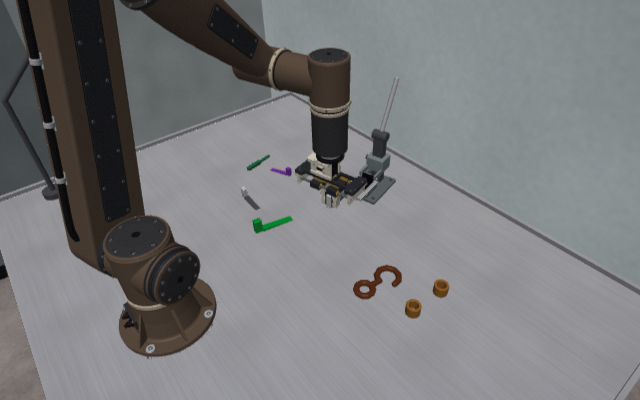

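View pics/t3.png

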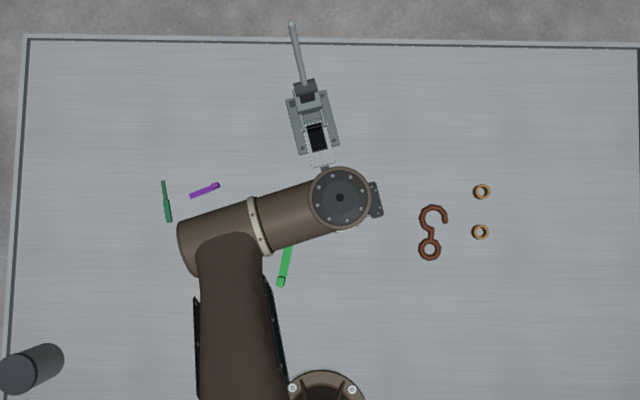

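```bash
python3 - <<'E'
from h import *
s,c=load('w3')
cv2.imwrite('pics/w3c.png',cv2.resize(c['image'][0:80,235:395],None,fx=5,fy=5,interpolation=cv2.INTER_CUBIC)[:,:,::-1])
E
```

```text
(no output)
```

View pics/w3c.png

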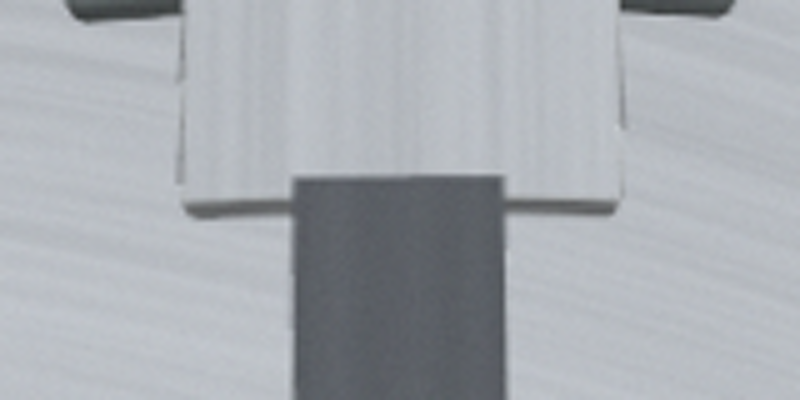

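```bash
python3 - <<'E'
from h import *
s,c=load('w3')
p=lambda x,y,z:onz(s,c,235+(x+.5)/5-.5,(y+.5)/5-.5,z)
T=tool(s)
L=lambda q:(T[:3,:3].T@(q-T[:3,3])).round(4)
fl,fr=p(183,203,.045),p(619,201,.045)
bl,br=p(185,10,.045),p(620,10,.045)
print('front',fl,fr,np.linalg.norm(fl-fr)); e=fl-fr;print(np.degrees(np.arctan2(e[1],e[0]))-90)
print('tool y of front L/R',L(fl),L(fr),'back',L(bl),L(br))
tl,tr=p(294,177,.092),p(504,177,.092);print('tip',L(tl),L(tr),(tl+tr)/2)
nl,nr=onz(s,c,295,222,.098),onz(s,c,337,222,.098);print('base',L(nl),L(nr))
E
```

```text
front [0.62079028 0.03715929 0.045     ] [ 0.63645676 -0.01941142  0.045     ] 0.058699951958844365
15.479344162724573
tool y of front L/R [ 0.0517 -0.0305 -0.1223] [ 0.0517  0.0282 -0.1226] back [ 0.0517 -0.0308 -0.1514] [ 0.0517  0.0287 -0.1514]
tip [ 0.0047 -0.0121 -0.1127] [ 0.0047  0.0098 -0.1127] [0.61925474 0.00624958 0.092     ]
base [-0.0013 -0.0115 -0.0133] [-0.0013  0.0111 -0.0133]
```

```bash
python3 -m creep '{"jaw":[1,1,1,1,1,1,1,1,1,1],"translation":[[0.01,0,-0.01],[0.01,0,-0.015],[0.01,0,0],[0.006,0,0],[0.003,0,0],[0,0,0],[0,0,0],[0,0,0],[0,0,0],[0,0,0]],"roll":[0,0,0,0,0,0,0,0,0,0]}'; python3 -c "
from h import *
plan([.5113,-.0249,.0515],15.4)
snap('wrist','w4');snap('side','s4')
im=cv2.imread('pics/s4.png')[130:215,290:410];cv2.imwrite('pics/s4c.png',cv2.resize(im,None,fx=6,fy=6,interpolation=cv2.INTER_CUBIC))"
```

```text
time_s: 7.4
tcp_pos: [0.5352, -0.0185, 0.0579]
eef_rot: [-176.8, 90.0, 18.4]
contact_force: [-0.1, 0.5, -2.1]
gripper_width: 0.0176
tcp [ 0.5352 -0.0185  0.0579] toolz yaw -164.81 xdown [ 7.e-04  2.e-04 -1.e+00] shift(tool) [ 0.0064 -0.0001  0.0247] roll rad options [ 3.138  -0.0036] F [-0.11  0.5  -2.11] M [-0.05 -0.01  0.01] w 0.0176 t 7.4 j [ 19.   17.5 -29.1   0.  -43.4  86.2]
```

View pics/w4.png

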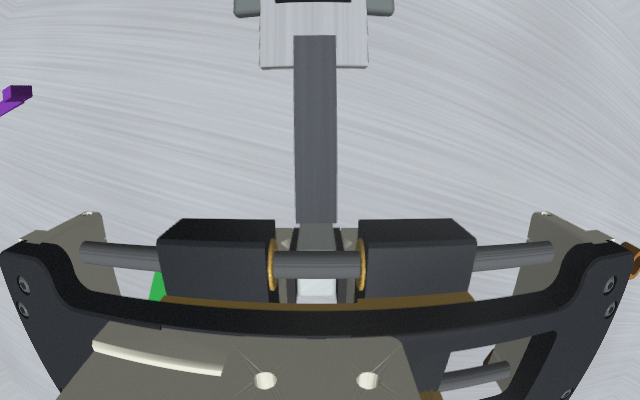

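View pics/s4c.png

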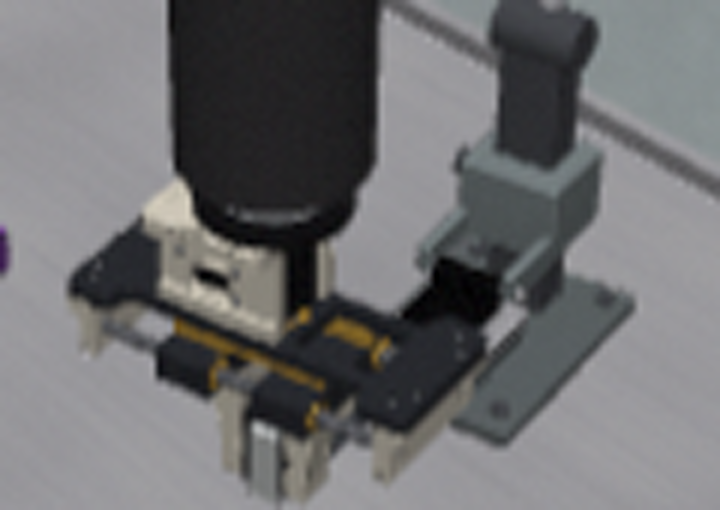

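```bash
python3 -m creep '{"jaw":[1,1,1,1,1,1,1,1,1,1],"translation":[[0.002,0,0],[0.002,0,0],[0.001,0,0],[0,0,0],[0,0,0],[0,0,0],[0,0,0],[0,0,0],[0,0,0],[0,0,0]],"roll":[-0.003,0,0,0,0,0,0,0,0,0]}'; python3 -c "
from h import *
plan([.5113,-.0249,.0515],15.4)"
python3 -m creep '{"jaw":[1,1,1,1,1,1,1,1,1,1],"translation":[[0.0005,0,0],[0,0,0],[0.0005,0,0],[0,0,0],[0,0,0],[0,0,0],[0,0,0],[0,0,0],[0,0,0],[0,0,0]],"roll":[0,0,0,0,0,0,0,0,0,0]}'; python3 -c "
from h import *
plan([.5113,-.0249,.0515],15.4)"
```

```text
time_s: 8.5
tcp_pos: [0.535, -0.0186, 0.0526]
eef_rot: [174.6, 90.0, 10.0]
contact_force: [0.3, 0.2, -0.2]
gripper_width: 0.018
tcp [ 0.535  -0.0186  0.0526] toolz yaw -164.63 xdown [ 0.  0. -1.] shift(tool) [ 0.0011 -0.0002  0.0245] roll rad options [ 3.141e+00 -6.000e-04] F [ 0.26  0.23 -0.22] M [-0.08 -0.03 -0.04] w 0.018 t 8.5 j [ 19.   17.9 -29.3   0.  -42.7  86.4]
time_s: 9.5
tcp_pos: [0.535, -0.0186, 0.0516]
eef_rot: [-70.9, 90.0, 124.5]
contact_force: [-0.0, -0.4, -1.9]
gripper_width: 0.0176
tcp [ 0.535  -0.0186  0.0516] toolz yaw -164.64 xdown [-0.  0. -1.] shift(tool) [ 0.0001 -0.0002  0.0245] roll rad options [ 3.141e+00 -6.000e-04] F [-0.05 -0.39 -1.88] M [-0.07 -0.02  0.01] w 0.0176 t 9.5 j [ 19.   18.  -29.4  -0.  -42.6  86.4]
```

```bash
cat >> h.py <<'E'
def avg(n=6):
    F=[];M=[]
    for i in range(n):
        s=get_state();F.append(s['contact_force']);M.append(s['moment'])
        if i<n-1: capture('side')
    T=tool(s);F=np.array(F)@T[:3,:3];M=np.array(M)@T[:3,:3]
    print('toolF',F.mean(0).round(2),'sd',F.std(0).round(2),'toolM',M.mean(0).round(3),'tcp',T[:3,3].round(4),'t',s['time_s'])
E
python3 -c "
from h import *
avg()"
python3 -m creep '{"jaw":[1,1,1,1,1,1,1,1,1,1],"translation":[[0.0005,0,0],[0,0,0],[0,0,0],[0,0,0],[0,0,0],[0,0,0],[0,0,0],[0,0,0],[0,0,0],[0,0,0]],"roll":[0,0,0,0,0,0,0,0,0,0]}'; python3 -c "
from h import *
avg()"
```

```text
toolF [ 1.56 -0.17 -0.18] sd [0.44 0.54 0.45] toolM [-0.007 -0.011  0.066] tcp [ 0.535  -0.0185  0.0516] t 9.75
time_s: 10.75
tcp_pos: [0.5351, -0.0186, 0.0511]
eef_rot: [178.8, 90.0, 14.2]
contact_force: [-1.8, -0.8, 4.9]
gripper_width: 0.0179
toolF [-4.33 -0.68  2.58] sd [0.5  0.76 0.34] toolM [-0.051 -0.52  -0.12 ] tcp [ 0.535  -0.0186  0.0511] t 11.0
```

```bash
python3 -m creep '{"jaw":[1,1,1,1,1,1,1,1,1,1],"translation":[[-0.0002,0,0],[0,0,-0.003],[0,0,-0.004],[0,0,-0.004],[0,0,-0.004],[0,0,-0.004],[0,0,-0.003],[0,0,0],[0,0,0],[0,0,0]],"roll":[0,0,0,0,0,0,0,0,0,0]}'; python3 -c "
from h import *
avg(4);plan([.535,-.0186,.0513],15.4);snap('wrist','w5')"
```

```text
time_s: 12.0
tcp_pos: [0.5569, -0.0125, 0.0513]
eef_rot: [179.0, 89.9, 14.4]
contact_force: [1.6, 0.4, 0.6]
gripper_width: 0.0175
toolF [-0.8   0.15 -1.73] sd [0.37 0.27 0.14] toolM [-0.007  0.679  0.098] tcp [ 0.5566 -0.0126  0.0513] t 12.15
tcp [ 0.5566 -0.0126  0.0513] toolz yaw -164.62 xdown [ 8.e-04  2.e-04 -1.e+00] shift(tool) [0.     0.0001 0.0224] roll rad options [ 3.1412e+00 -4.0000e-04] F [1.67 0.5  0.65] M [ 0.16 -0.66 -0.03] w 0.0178 t 12.15 j [ 18.9  19.7 -26.7   0.  -43.5  86.5]
```

View pics/w5.png

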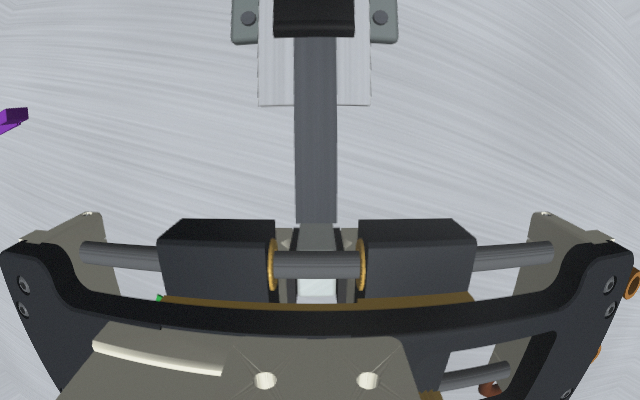

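```bash
python3 -m creep '{"jaw":[1,1,1,1,1,1,1,1,1,1],"translation":[[0,0,-0.001],[0,0,-0.001],[0,0,-0.001],[0,0,-0.001],[0,0,-0.001],[0,0,-0.001],[0,0,-0.001],[0,0,-0.001],[0,0,-0.001],[0,0,-0.001]],"roll":[0,0,0,0,0,0,0,0,0,0]}'; python3 -c "
from h import *
avg(3);plan([.535,-.0186,.0513],15.4);snap('wrist','w6')
im=cv2.imread('pics/w6.png')[0:110,220:410];cv2.imwrite('pics/w6c.png',cv2.resize(im,None,fx=4,fy=4,interpolation=cv2.INTER_CUBIC))"
```

```text
time_s: 13.2
tcp_pos: [0.5648, -0.0106, 0.0514]
eef_rot: [3.1, 89.9, -161.5]
contact_force: [-4.0, -0.5, 6.3]
gripper_width: 0.018
toolF [-6.4   0.42  4.22] sd [0.15 0.7  0.17] toolM [-0.008 -0.868  0.078] tcp [ 0.565  -0.0105  0.0514] t 13.3
tcp [ 0.565  -0.0105  0.0514] toolz yaw -164.64 xdown [-1.6e-03 -5.0e-04 -1.0e+00] shift(tool) [ 0.0002 -0.0001  0.031 ] roll rad options [ 3.1409e+00 -7.0000e-04] F [-3.79 -2.22  6.29] M [-0.26  0.71 -0.02] w 0.0173 t 13.3 j [ 18.8  20.4 -25.5  -0.  -44.1  86.6]
```

View pics/w6c.png

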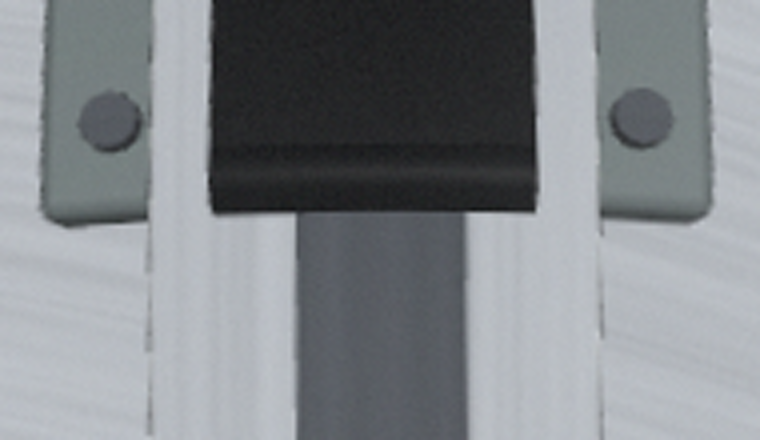

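```bash
python3 -m creep '{"jaw":[1,1,1,1,1,1,1,1,1,1],"translation":[[-0.0003,0,0],[0,0,-0.001],[0,0,-0.001],[0,0,-0.001],[0,0,-0.001],[0,0,-0.001],[0,0,-0.001],[0,0,-0.001],[0,0,-0.001],[0,0,-0.001]],"roll":[0,0,0,0,0,0,0,0,0,0]}'; python3 -c "
from h import *
avg(3);plan([.535,-.0186,.0513],15.4)"
```

```text
time_s: 14.35
tcp_pos: [0.5746, -0.0077, 0.0515]
eef_rot: [-15.2, 90.0, -179.8]
contact_force: [-0.7, -1.2, 0.4]
gripper_width: 0.0179
toolF [-0.24  0.26  0.36] sd [0.39 0.53 0.5 ] toolM [ 0.002 -0.206  0.092] tcp [ 0.5748 -0.0076  0.0514] t 14.45
tcp [ 0.5748 -0.0076  0.0514] toolz yaw -164.63 xdown [ 2.e-04  0.e+00 -1.e+00] shift(tool) [0.0001 0.     0.0413] roll rad options [ 3.141e+00 -6.000e-04] F [0.08 0.21 0.6 ] M [-0.12 -0.03  0.02] w 0.0179 t 14.45 j [ 18.7  21.1 -24.4   0.  -44.5  86.6]
```

```bash
python3 -m creep '{"jaw":[1,1,1,1,1,1,1,1,1,1],"translation":[[0,0,-0.0005],[0,0,-0.0005],[0,0,-0.0005],[0,0,-0.0005],[0,0,-0.0005],[0,0,-0.0005],[0,0,-0.0005],[0,0,-0.0005],[0,0,-0.0005],[0,0,-0.0005]],"roll":[0,0,0,0,0,0,0,0,0,0]}'; python3 -c "
from h import *
avg(3);plan([.535,-.0186,.0513],15.4)"
```

```text
time_s: 15.45
tcp_pos: [0.5794, -0.0064, 0.0515]
eef_rot: [-2.8, 90.0, -167.4]
contact_force: [-1.1, 0.1, -0.7]
gripper_width: 0.0178
toolF [ 1.04 -0.05  0.26] sd [0.24 0.25 0.52] toolM [ 0.021 -0.01   0.075] tcp [ 0.5795 -0.0063  0.0515] t 15.55
tcp [ 0.5795 -0.0063  0.0515] toolz yaw -164.63 xdown [ 1.e-04  0.e+00 -1.e+00] shift(tool) [0.0002 0.     0.0461] roll rad options [ 3.141e+00 -6.000e-04] F [ 0.14 -0.16 -1.16] M [-0.03 -0.07 -0.05] w 0.0177 t 15.55 j [ 18.7  21.5 -23.7   0.  -44.8  86.7]
```

```bash
python3 -m creep '{"jaw":[1,1,1,1,1,1,1,1,1,1],"translation":[[0.0001,0,-0.0005],[0,0,-0.0005],[0,0,-0.0005],[0,0,-0.0005],[0,0,-0.0005],[0,0,-0.0005],[0,0,-0.0005],[0,0,-0.0005],[0,0,-0.0005],[0,0,-0.0005]],"roll":[0,0,0,0,0,0,0,0,0,0]}'; python3 -c "
from h import *
avg(3);plan([.535,-.0186,.0513],15.4)"
```

```text
time_s: 16.55
tcp_pos: [0.5839, -0.0052, 0.0515]
eef_rot: [5.5, 90.0, -159.1]
contact_force: [-3.8, -1.4, 3.4]
gripper_width: 0.0177
toolF [-2.97  0.1   2.96] sd [0.44 0.23 0.79] toolM [ 0.017 -0.969  0.03 ] tcp [ 0.5839 -0.0052  0.0515] t 16.65
tcp [ 0.5839 -0.0052  0.0515] toolz yaw -164.64 xdown [-5.e-04 -1.e-04 -1.e+00] shift(tool) [ 0.0002 -0.      0.0507] roll rad options [ 3.1409e+00 -7.0000e-04] F [-2.2  -0.75  3.15] M [-0.3   0.94 -0.  ] w 0.0174 t 16.65 j [ 18.7  21.8 -23.1  -0.  -45.1  86.7]
```

```bash
python3 -c "
from h import *
snap('wrist','w7')
avg(2)"
python3 -m creep '{"jaw":[1,1,1,1,1,1,1,1,1,1],"translation":[[0,0,-0.0002],[0,0,-0.0002],[0,0,-0.0002],[0,0,-0.0002],[0,0,-0.0002],[0,0,-0.0002],[0,0,-0.0002],[0,0,-0.0002],[0,0,-0.0002],[0,0,-0.0002]],"roll":[0,0,0,0,0,0,0,0,0,0]}'; python3 -c "
from h import *
avg(3);plan([.535,-.0186,.0513],15.4)"
```

```text
toolF [-2.93 -0.35  3.27] sd [0.29 0.15 0.7 ] toolM [-0.032 -1.026  0.037] tcp [ 0.584  -0.0052  0.0515] t 16.75
time_s: 17.75
tcp_pos: [0.5853, -0.0049, 0.0515]
eef_rot: [2.2, 89.9, -162.4]
contact_force: [-7.2, -3.0, 6.2]
gripper_width: 0.0178
toolF [-6.28  0.5   6.99] sd [0.07 0.82 0.63] toolM [-0.03  -2.273 -0.038] tcp [ 0.5853 -0.0049  0.0515] t 17.85
tcp [ 0.5853 -0.0049  0.0515] toolz yaw -164.64 xdown [-1.3e-03 -4.0e-04 -1.0e+00] shift(tool) [ 0.0003 -0.0001  0.0522] roll rad options [ 3.1409e+00 -7.0000e-04] F [-5.65 -2.77  6.38] M [-0.59  2.17  0.03] w 0.0177 t 17.85 j [ 18.7  22.  -22.9  -0.  -45.2  86.7]
```

```bash
python3 -m creep '{"jaw":[1,1,1,1,1,1,1,1,1,1],"translation":[[-0.0002,0,0],[0,0,0],[0,0,-0.0002],[0,0,-0.0002],[0,0,-0.0002],[0,0,-0.0002],[0,0,-0.0002],[0,0,0],[0,0,0],[0,0,0]],"roll":[0,0,0,0,0,0,0,0,0,0]}'; python3 -c "
from h import *
avg(3);plan([.535,-.0186,.0513],15.4);snap('wrist','w8')
a=[cv2.imread(f'pics/{n}.png')[0:130,230:400] for n in('w7','w8')]
cv2.imwrite('pics/w78.png',cv2.resize(np.hstack(a),None,fx=2.3,fy=2.3,interpolation=cv2.INTER_CUBIC))"
```

```text
time_s: 18.85
tcp_pos: [0.5859, -0.0047, 0.0515]
eef_rot: [-0.8, 89.9, -165.5]
contact_force: [-6.9, -2.5, 6.7]
gripper_width: 0.0179
toolF [-6.47  0.05  7.86] sd [0.24 0.4  0.72] toolM [-0.015 -2.439 -0.016] tcp [ 0.5859 -0.0047  0.0515] t 18.95
tcp [ 0.5859 -0.0047  0.0515] toolz yaw -164.65 xdown [-2.1e-03 -5.0e-04 -1.0e+00] shift(tool) [ 0.0003 -0.0001  0.0527] roll rad options [ 3.1407e+00 -9.0000e-04] F [-8.62 -2.06  6.15] M [-0.6   2.38  0.01] w 0.0174 t 18.95 j [ 18.6  22.  -22.8  -0.  -45.3  86.7]
```

View pics/w78.png

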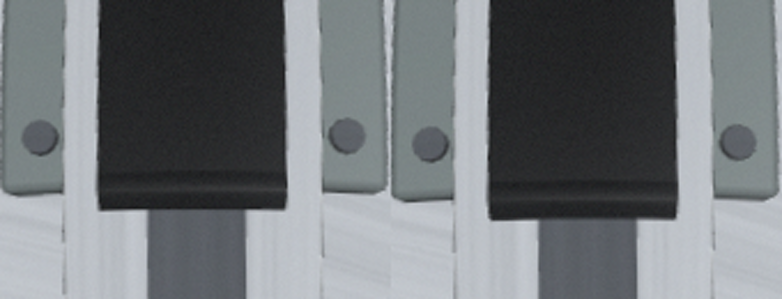

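```bash
python3 -m creep '{"jaw":[1,1,1,1,1,1,1,1,1,1],"translation":[[-0.0002,0,0],[-0.0002,0,0],[0,0,-0.0002],[0,0,-0.0002],[0,0,-0.0002],[0,0,0],[0,0,0],[0,0,0],[0,0,0],[0,0,0]],"roll":[0,0,0,0,0,0,0,0,0,0]}'; python3 -c "
from h import *
avg(5);plan([.535,-.0186,.0513],15.4)"
```

```text
time_s: 20.0
tcp_pos: [0.5862, -0.0046, 0.0516]
eef_rot: [-3.2, 89.8, -167.9]
contact_force: [-5.7, -2.5, 3.9]
gripper_width: 0.0178
toolF [-3.91 -0.08  6.83] sd [0.32 0.54 0.63] toolM [ 0.01  -2.247  0.055] tcp [ 0.5862 -0.0046  0.0516] t 20.2
tcp [ 0.5862 -0.0046  0.0516] toolz yaw -164.66 xdown [-2.6e-03 -6.0e-04 -1.0e+00] shift(tool) [ 0.0004 -0.      0.0531] roll rad options [ 3.1405e+00 -1.1000e-03] F [-6.89 -1.93  3.88] M [-0.65  2.18  0.04] w 0.0174 t 20.2 j [ 18.6  22.1 -22.7  -0.  -45.4  86.7]
```

```bash
python3 -m creep '{"jaw":[1,1,1,1,1,1,1,1,1,1],"translation":[[-0.0002,0,0],[0,0,-0.0003],[0,0,-0.0003],[0,0,-0.0003],[0,0,-0.0003],[0,0,0],[0,0,0],[0,0,0],[0,0,0],[0,0,0]],"roll":[0,0,0,0,0,0,0,0,0,0]}'; python3 -c "
from h import *
avg(6);plan([.535,-.0186,.0513],15.4);snap('wrist','w9');snap('side','s9')
im=cv2.imread('pics/s9.png')[130:215,290:410];cv2.imwrite('pics/s9c.png',cv2.resize(im,None,fx=6,fy=6,interpolation=cv2.INTER_CUBIC))"
```

```text
time_s: 21.2
tcp_pos: [0.5872, -0.0043, 0.0516]
eef_rot: [-4.4, 89.8, -169.1]
contact_force: [-7.3, -2.4, 2.9]
gripper_width: 0.0176
toolF [-2.92  0.31  7.21] sd [0.32 0.43 0.32] toolM [-0.01  -2.221  0.092] tcp [ 0.5872 -0.0043  0.0516] t 21.45
tcp [ 0.5872 -0.0043  0.0516] toolz yaw -164.67 xdown [-2.9e-03 -6.0e-04 -1.0e+00] shift(tool) [ 0.0004 -0.      0.0542] roll rad options [ 3.1404e+00 -1.2000e-03] F [-7.05 -2.27  2.61] M [-0.66  2.16 -0.01] w 0.018 t 21.45 j [ 18.6  22.2 -22.6  -0.  -45.4  86.7]
```

View pics/w9.png

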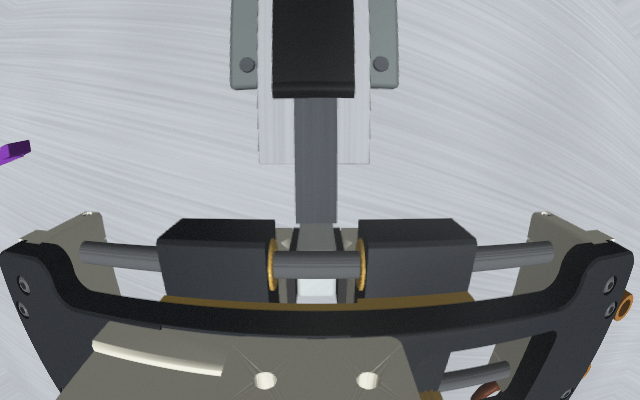

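View pics/s9c.png

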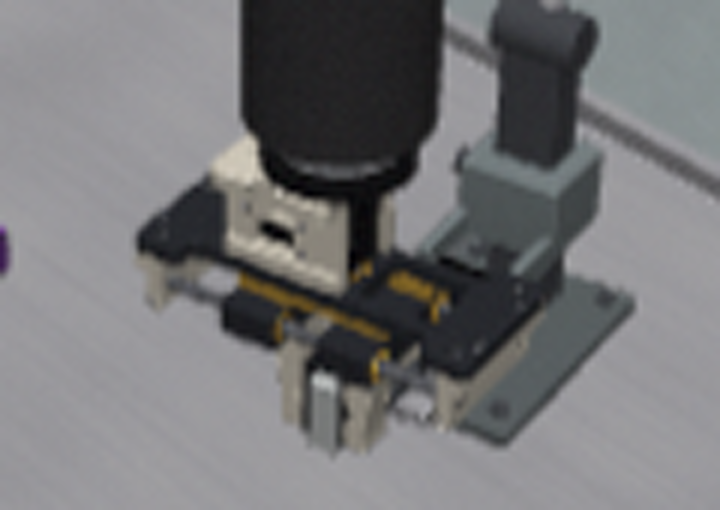

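```bash
python3 - <<'E'
from h import *
s,c=load('w9');T=tool(s)
# lip front edge (5 mm radius, silhouette ~ z .052)
p=(onz(s,c,273,96.5,.051)+onz(s,c,354,96.5,.051))/2
print('lip front tool',T[:3,:3].T@(p-T[:3,3]),p)
avg(3);close_job()
E
```

```text
lip front tool [ 0.00034147 -0.00153794 -0.07928188] [0.66328988 0.01816807 0.051     ]
toolF [-3.34 -0.35  7.16] sd [0.16 0.51 0.38] toolM [ 0.015 -2.198  0.078] tcp [ 0.5872 -0.0043  0.0516] t 21.65
the job is handed in; nothing more can be done
```

The taper feeler is nipped under the latch flap. I handed the job in at 21.7 s with the arm still gripping it at that depth; no verdict was reported.

I gripped the larger dark steel feeler by its block with 50 N. The blade went down on the anvil ledge with light contact, then slid straight in along the tester axis (about 15.4°).

**Depth:** the tip is 33–34 mm past the lip. The last wrist picture and the arm's travel agree on this, and it is inside the 23–47 mm range given.

**Drag:** it rose from about 0.4 N of plain sliding to about 7 N. By my estimate 4–5 N of that comes from the flap nip, and the rest from about 4–5 N of downward press of the blade on the anvil. The drag was level over the last millimetre and held steady for the last half second.

**Alignment:** the blade is centred to about 1.5 mm under the flap. The push tilts the tool about 0.17°, so the blade may be that far from flat.

**Not measured:** the flap's lift was too small to see in the pictures. From the taper and the travel after first contact I estimate 0.1–0.3 mm.

**Bystanders:** the hook, pin gauge and bushings were never approached.

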